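# Proof-pull a glued cork test piece

### The job

Draw the glued cork test piece out sideways through the mouth of the setting press, put it down and let go of it, then take it again by its waist and lay one head in the pocket of the blue pull gauge. Pull it until the red pointer stands in the green band, without pulling clearly past it, and hold it there for a second; then ease the slide gently all the way home without letting it snap back, and leave the piece lying in the gauge. Leave everything else alone.

Things in the scene. Friction and masses are not known exactly. Their poses are not given: they have to be found in the camera images.
- coupon_mid (a point): Centre (half-way up) of the loose test piece, a dumbbell 152 mm long, 20 mm thick, about 90 g, both ends alike: cork waist 104 mm long (x), 18 mm wide (y), dark glue line in the middle; at each end a pale wooden head 24 mm long, 44 mm wide, its centre 64 mm from this point. It starts flat on the bench in the press, along its x, only the -x head and 6 to 14 mm of waist out of the mouth.
- press_mouth (a point): Middle of the mouth of the low setting press (fixed), 13 mm above the bench; -x points out of the mouth, z up. Opening 56 mm wide, 26 mm high, bench as floor; channel 123 mm deep behind it, roofed by a green plate with its top 38 mm up. A screw with a black handwheel (72 mm across, 150 mm high) stands 85 mm behind the mouth. The piece can only come out along -x.
- gauge: Spring pull gauge with blue housing and bare metal bed, fixed: origin on the bench under the pocket of its slide at rest; the slide pulls out along -x, z up. Flat bed 100 mm wide, top 10 mm above the bench, from 165 mm in front (-x) to 160 mm behind the origin. The housing (70 to 160 mm behind the origin) is 55 mm high, paper scales (10 mm graduations) on top.
- jaw_pocket (a point): Centre of the open-topped steel pocket on the gauge's slide, 20 mm above the bench (mid-height of a piece lying on the bed); moves with the slide, axes as the gauge's. Inside 36 mm long (x), 54 mm wide (y); wall tops 33 mm above the bench. A head of the piece drops in from above. With the head mid-pocket the piece's centre is 64 mm in front (-x) of this point, with 6 mm slack each way along x.
- jaw_slot (a point): Middle of the slot in the pocket's front (-x) wall, 20 mm above the bench; moves with the slide. The slot is 28 mm wide, open at the top, the wall 8 mm thick. The waist lies out through it along -x, and the head's shoulders catch on this wall when the piece is pulled along -x. The side walls leave no room for fingers beside a head in the pocket.
- jaw (a joint): How far the gauge's slide is pulled out, in m: 0 at rest, stop at 0.075. A spring draws it back: about 2 N at rest plus 1.7 N for each 10 mm. It springs home if let go.
- pointer (a point): Red cross-bar pointer of the gauge, on top of the housing, 61 mm above the bench; it moves with the slide along the gauge's -x by the amount of the pull. Axes as the gauge's.
- band_mid (a point): Middle of the green band (12 mm long along the gauge's x) on top of the gauge's housing: the pull called for. It is 25 to 55 mm from the resting pointer, along the gauge's -x, and does not move. Axes as the gauge's.
- mug_mid (a point): Bystander, leave alone: cork-clad mug, 72 mm across, 95 mm tall; point on its axis half-way up.
- bowl_mid (a point): Bystander, leave alone: terracotta bowl, 110 mm across, 60 mm tall; point on its axis half-way up.
- vase_mid (a point): Bystander, leave alone: cork vase, 86 mm across, 120 mm tall; point on its axis half-way up.
- jar_mid (a point): Bystander, leave alone: glue jar with black lid, 64 mm across, 85 mm tall; point on its axis half-way up.
- stopper_mid (a point): Bystander, leave alone: small tapered cork stopper, 34 mm across, 34 mm tall; point on its axis half-way up.
- offcut_mid (a point): Bystander, leave alone: cork offcut 50 x 30 x 16 mm; point on its axis half-way up.
- brush_mid (a point): Bystander, leave alone: brush lying flat, 170 mm long along x, wooden handle; this point lies on its long axis near the middle.

How it is judged:
By the outcome, as a careful person would: the job done as asked, in the order asked, and still so for the second after the job is handed in, with the robot touching nothing.
It also fails if it takes over 64 s, if anything falls off the work surface, if the arm or the gripper's body presses on something with over 40 N, if the wrist force passes 120 N, or if a joint passes its speed limit or range.

### The arm

A 6-joint arm with a two-finger parallel gripper is mounted at the origin on the work surface. World frame = base frame: x ahead of the robot, y to its left, z up, the work surface at z = 0. Lengths are in m, angles in rad, forces in N, time in s.
With the tool pointing down it reaches from about 0.425 to 0.95 m from the base axis. Payload 14.7 kg.
Tool frame: the origin (TCP) lies midway between the tips of the shut fingers; the grasp point (between the pads) lies 19 mm behind it; z points along the fingers, y is the direction in which the jaws open and shut (so a half turn about z gives the same grasp; the last joint's range is limited). The gripper opens to 85 mm and grips with 20 to 120 N. Pads are 22 mm wide; open, the fingers measure 114 mm over their backs; the gripper's body (76 mm by 85 mm) begins 54 mm behind the grasp point. The pads swing forward as they close: fully open they stand 13 mm farther back than shut.
Start: joints at [-1.24, 0.48, 1.596, -0, 1.065, -0.047], TCP at [0.24, -0.604, 0.231] pointing down, gripper open.
Joint ranges: [-2.75, 2.75], [-0.82, 2.05], [0.23, 2.67], [-1.56, 4.7], [0.09, 2.69], [-2.92, 2.92]. Speed limits (rad/s): [1.89, 1.89, 2.39, 3.01, 3.01, 3.01].

### API

Orientations are given as a unit quaternion [x, y, z, w].
In Python, from plant import robot gives the robot as it stands.
- The arm moves only by the shell command python3 -m creep 'ROWS' [OPENING]. ROWS is JSON, a list of rows, each a list of 2 entries, a list of its own where there are three numbers: the shift along the tool's x, y, z in cm, then the turn, a rotation vector about the tool's x, y, z in degrees. In form: [[[dx, dy, dz], [rx, ry, rz]], ...]. A call has 1 to 8 rows; each row shifts and turns the commanded pose from where the row before left it, along the tool's axes as they then stand; what a row does not reach is not made up. A row lasts 1/12 s, in which the tool goes at most 41.7 mm and 7.16 degrees, less where a joint would pass 70% of its speed; a pose out of reach is approached as far as the arm can. A call with a gripper value outside its range is refused whole. OPENING is the opening, from 0 (shut) to 1 (fully open), set as the call begins (- or left out, the last holds). The fingers move at their own pace and stop on an object; the grip force is fixed at half the most. Time passes only in rows, so rows that do not move let the fingers close. It gives the time, the measured TCP pose, the force and the opening at its end, in the units of the state.
- robot.observe(): the state, without advancing time (a new reading comes with each control period).
- robot.camera(name): name is "scene" or "top"; returns a dict with "image" (384x512x3 uint8, red, green, blue), "depth" (384x512 float32, m along the optical axis (not along the pixel's ray), 0 where there is no reading), "fx", "fy", "cx", "cy" (pixels), "T" (4x4, takes a point from camera to world coordinates). Camera axes: x right, y down, z forward; pixel columns grow to the right and rows downward; lengths in m; the calibration is good to about 2 mm. A picture is of the moment at which its call begins.
- robot.sign_off(): hands the job in, once; it reports no verdict.
The state is a dict: "t": time; "joint_positions": joint angles; "qvel": joint speeds; "joint_torque": joint torques, N m; "eef_pos": TCP position; "ee_rot": TCP orientation; "ft_force": force on the tool from outside, world axes, zero at the start; "torque": the same for the moment, N m; "opening": finger opening in m.
Only numpy, scipy, OpenCV 4.12 (cv2) and the standard library are available. Lean on these libraries where they do the work, as an engineer would, in place of code of your own. Each camera call takes 0.05 s, during which the arm holds its last target.

## Working session

There is one attempt and no reset: what is moved stays moved. The work goes in short steps, Python scripts to look and compute and a shell command to move; the robot and the scene stay as the last step left them, time stands still between calls to the robot, and variables do not carry over. Pictures are saved under pics/ and viewed, and the job is handed in when it is done.

```bash
ls; mkdir -p pics
python3 - <<'E'
from plant import robot
import cv2,numpy as np
print(robot.observe())
for n in("scene","top"):
    c=robot.camera(n); cv2.imwrite(f"pics/{n}0.png",c["image"][:,:,::-1]); print(n,c["fx"],c["fy"],c["cx"],c["cy"],c["T"].round(4).tolist())
    np.savez(f"{n}0.npz",**c)
E
```

```text
pics
{'t': 0.0, 'joint_positions': array([-1.23961153e+00,  4.80830441e-01,  1.59688281e+00,  1.92804996e-05,
        1.06507954e+00, -4.65865486e-02]), 'qvel': array([-1.01190515e-03, -1.26828538e-03, -1.05507730e-03,  7.90358740e-04,
       -2.89350038e-04, -8.81216394e-05]), 'joint_torque': array([ 4.31126071e-03, -9.50648332e+01, -4.30186558e+01,  3.12336806e-04,
        1.18647053e-02, -4.25124972e-05]), 'eef_pos': array([ 0.23965198, -0.60376512,  0.23066996]), 'ee_rot': array([ 9.82214777e-01,  1.87759880e-01, -7.67554754e-05, -5.95196704e-04]), 'ft_force': array([-0.03660762, -0.12797916,  0.17933392]), 'torque': array([-0.01331183,  0.0179487 , -0.00930337]), 'opening': 0.0853184650781278}
scene 365.4126050192823 365.4126050192823 249.3612267220894 190.88073196589792 [[-0.5545, 0.7104, -0.4334, 1.1236], [0.8322, 0.4749, -0.2863, 0.3386], [0.0025, -0.5194, -0.8545, 1.1435], [0.0, 0.0, 0.0, 1.0]]
top 412.6539337191911 412.6539337191911 263.20471249074046 193.53377226269487 [[-0.0002, -0.9903, 0.1389, 0.3899], [-1.0, -0.0002, -0.0022, -0.0135], [0.0022, -0.1389, -0.9903, 1.2023], [0.0, 0.0, 0.0, 1.0]]
```

View pics/scene0.png

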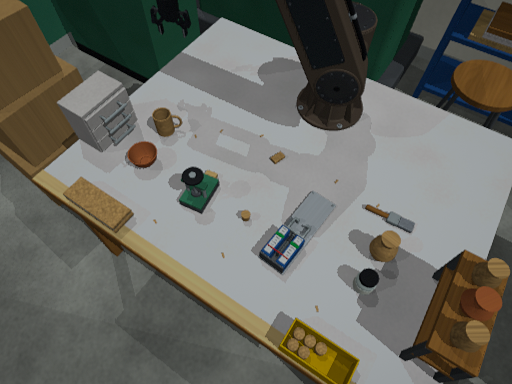

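View pics/top0.png

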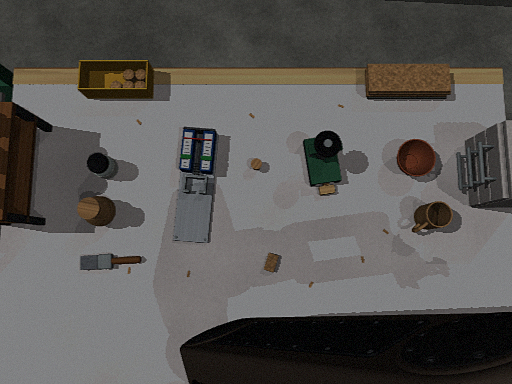

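The top view shows the press at about (322,162) with the pale head poking out at (327,189). The gauge lies at about (197,185), with its housing at (198,150) and its bed towards the robot. Next I'll zoom in on both.

Run:
```python
import cv2,numpy as np
a=cv2.imread("pics/top0.png");s=cv2.imread("pics/scene0.png")
cv2.imwrite("pics/z_press.png",cv2.resize(a[120:210,280:370],None,fx=6,fy=6,interpolation=cv2.INTER_CUBIC))
cv2.imwrite("pics/z_gauge.png",cv2.resize(a[120:250,160:240],None,fx=4.6,fy=4.6,interpolation=cv2.INTER_CUBIC))
```

```text
(no output)
```

View pics/z_press.png

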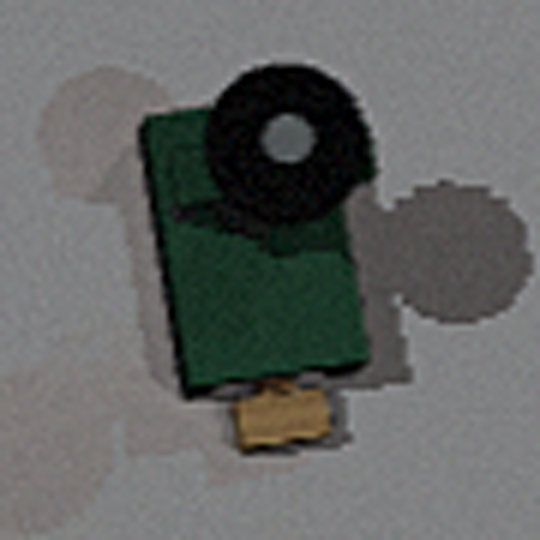

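View pics/z_gauge.png

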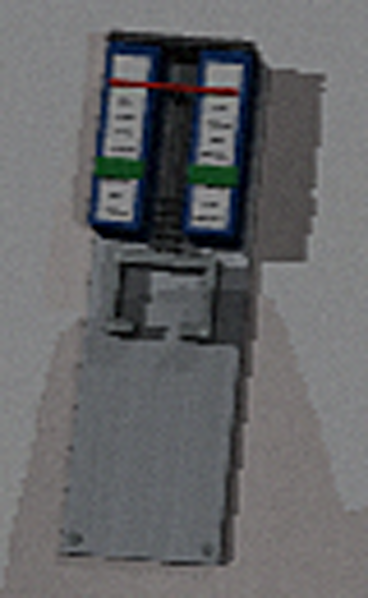

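The zooms show the head at about (327,190), slightly turned along with the press. The red pointer is near row 139 and the green band near row 156.

```bash
cat > h.py <<'E'
import cv2,numpy as np
def cast(c,uv,z):
    uv=np.atleast_2d(np.asarray(uv,float)); T=c["T"]
    d=np.c_[(uv[:,0]-c["cx"])/c["fx"],(uv[:,1]-c["cy"])/c["fy"],np.ones(len(uv))]@T[:3,:3].T
    return T[:3,3]+d*((z-T[2,3])/d[:,2])[:,None]
def blob(c,lo,hi,roi):
    h=cv2.cvtColor(c["image"],cv2.COLOR_RGB2HSV); m=cv2.inRange(h,np.array(lo),np.array(hi))
    k=np.zeros_like(m); x0,y0,x1,y1=roi; k[y0:y1,x0:x1]=m[y0:y1,x0:x1]; return k
def rect(c,m,z):
    v,u=np.nonzero(m); P=cast(c,np.c_[u,v],z)[:,:2]
    r=cv2.minAreaRect((P*1000).astype(np.float32)); return P.mean(0),r,len(u)
E
python3 - <<'E'
from h import *
c=dict(np.load("top0.npz")); s=dict(np.load("scene0.npz"))
def show(n,cam,lo,hi,roi,z):
    m=blob(cam,lo,hi,roi); mean,r,k=rect(cam,m,z)
    v,u=np.nonzero(m); P=cast(cam,np.c_[u,v],z)[:,:2]; w,V=np.linalg.eigh(np.cov(P.T)); 
    print(n,k,"mean",mean.round(4),"rect",np.round(r[0],1),np.round(r[1],1),round(r[2],1),"major",np.degrees(np.arctan2(V[1,1],V[0,1])).round(1), "px",u.min(),u.max(),v.min(),v.max(),"depthz",np.median(cam["depth"][m>0]).round(3))
h=cv2.cvtColor(c["image"],cv2.COLOR_RGB2HSV)
for p in[(327,190),(320,175),(198,139),(190,157),(187,135),(185,150),(192,225)]:print(p,h[p[1],p[0]])
show("head",c,(8,90,60),(28,255,255),(312,184,345,198),.02)
show("plate",c,(60,80,20),(95,255,255),(295,130,350,188),.038)
show("red",c,(0,120,60),(8,255,255),(175,125,225,150),.061)
show("red2",c,(172,120,60),(180,255,255),(175,125,225,150),.061)
show("band",c,(45,100,50),(80,255,255),(175,145,225,170),.055)
show("blue",c,(105,120,30),(125,255,255),(170,120,225,180),.055)
b=cv2.inRange(h,np.array((90,5,70)),np.array((125,70,200)))
cv2.imwrite("pics/m.png",cv2.resize(b[120:250,160:240],None,fx=4,fy=4))
E
```

```text
(327, 190) [ 18 128 126]
(320, 175) [ 76 143  48]
(198, 139) [  3 236  67]
(190, 157) [ 64 186  59]
(187, 135) [100   6 127]
(185, 150) [120   6 132]
(192, 225) [111  18  98]
head 127 mean [ 0.569  -0.1995] rect [ 570.2 -199.2] [26.2 44.5] 8.8 major 99.1 px 319 334 184 194 depthz 1.197
plate 920 mean [ 0.6351 -0.1822] rect [ 654.3 -193.5] [133.7 104.1] 8.4 major -145.4 px 304 341 138 183 depthz 1.186
red 30 mean [0.7085 0.1733] rect [708.5 172.4] [74.3  3.3] 86.1 major 86.2 px 184 210 137 139 depthz 1.173
red2 2 mean [0.7067 0.1495] rect [706.7 149.5] [34.7  0. ] -99.7 major 80.3 px 199 211 138 140 depthz 1.172
band 82 mean [0.6565 0.1753] rect [656.3 175. ] [86.5 11.3] 85.2 major 85.3 px 181 211 154 159 depthz 1.169
blue 279 mean [0.6811 0.1701] rect [677.4 172. ] [ 94.2 117.2] 86.1 major 174.3 px 179 214 129 170 depthz 1.177
```

The head is 26x44 mm, as it should be, at (0.570,-0.199) with yaw about 8.6°. The gauge yaw is about -4.5°, and pointer to band is about 52 mm, within 25–55. Next I'll measure the pocket and bed.

Run:
```python
import cv2,numpy as np
a=cv2.imread("pics/top0.png");s=cv2.imread("pics/scene0.png")
p=cv2.resize(a[164:204,170:220],None,fx=12,fy=12,interpolation=cv2.INTER_CUBIC)
p=np.clip(p*1.6,0,255).astype(np.uint8)
cv2.imwrite("pics/z_pocket.png",p)
q=cv2.resize(s[185:275,255:340],None,fx=6,fy=6,interpolation=cv2.INTER_CUBIC)
cv2.imwrite("pics/z_gs.png",np.clip(q*1.5,0,255).astype(np.uint8))
```

```text
(no output)
```

View pics/z_pocket.png

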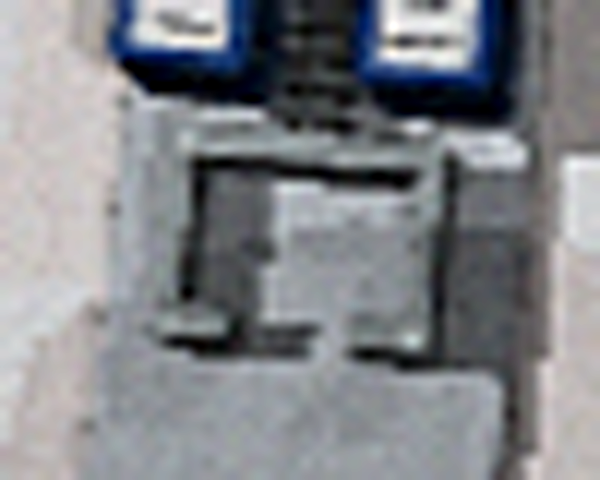

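View pics/z_gs.png

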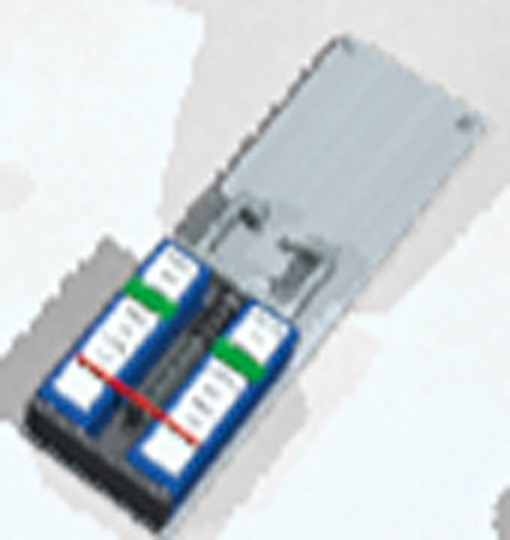

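Run:
```python
from h import *
c=dict(np.load("top0.npz")); s=dict(np.load("scene0.npz"))
def T(pts,z): 
    return cast(c,(np.array(pts)+.5)/12-.5+[170,164],z)[:,:2]
def S(pts,z): return cast(s,(np.array(pts)+.5)/6-.5+[255,185],z)[:,:2]
def B(pts,z): return cast(c,(np.array(pts)+.5)/4.6-.5+[160,120],z)[:,:2]
th=np.radians(-4.5); ex=np.array([np.cos(th),np.sin(th)]); ey=np.array([-ex[1],ex[0]])
def pr(n,P): print(n,P.round(4).tolist(),"along",(P@ex*1000).round(1),"lat",(P@ey*1000).round(1))
pr("pocket inner L,R rear",T([[205,157],[420,178]],.033))
pr("pocket inner L,R front",T([[185,300],[425,325]],.033))
pr("slot edges",T([[232,335],[350,345]],.033))
pr("bed front T",B([[60,556],[228,566]],.01))
pr("bed front S",S([[345,35],[487,125]],.01))
pr("housing front S",S([[170,238],[298,325]],.055))
pr("housing front T",T([[118,50],[500,85]],.055))
pr("housing front S",S([[170,238],[298,325]],.055))
pr("band",np.array([[.6563,.175]])); pr("red",np.array([[.7085,.1725]]))
for nm,cam,roi in(("T",c,(175,145,225,170)),("S",s,(270,225,310,255))):
    m=blob(cam,(45,100,50),(80,255,255),roi); mean,r,k=rect(cam,m,.055); pr("band"+nm,mean[None]);print(r,k)
for nm,cam,roi in(("T",c,(175,130,225,146)),("S",s,(260,240,295,262))):
    m=blob(cam,(0,120,60),(8,255,255),roi); mean,r,k=rect(cam,m,.061); pr("red"+nm,mean[None]);print(r,k)
    
hs=blob(s,(8,90,60),(28,255,255),(190,160,225,185)); mean,r,k=rect(s,hs,.02); print("headS",mean,r,k)
```

```text
pocket inner L,R rear [[0.6031, 0.2042], [0.598, 0.1526]] along [585.2 584.2] lat [250.9 199. ]
pocket inner L,R front [[0.5684, 0.2081], [0.5624, 0.1507]] along [550.3 548.8] lat [252.  194.3]
slot edges [[0.5599, 0.1966], [0.5575, 0.1685]] along [542.8 542.6] lat [240.  211.7]
bed front T [[0.4211, 0.2438], [0.4149, 0.1389]] along [400.7 402.7] lat [276.1 171. ]
bed front S [[0.4203, 0.1473], [0.4286, 0.247]] along [407.4 407.9] lat [179.8 279.9]
housing front S [[0.6172, 0.1376], [0.6235, 0.2217]] along [604.5 604.2] lat [185.6 269.9]
housing front T [[0.6247, 0.2213], [0.6163, 0.131]] along [605.4 604.1] lat [269.6 179. ]
housing front S [[0.6172, 0.1376], [0.6235, 0.2217]] along [604.5 604.2] lat [185.6 269.9]
band [[0.6563, 0.175]] along [640.5] lat [226.]
red [[0.7085, 0.1725]] along [692.8] lat [227.6]
bandT [[0.6565, 0.1753]] along [640.7] lat [226.3]
((656.3231201171875, 175.04928588867188), (86.48258209228516, 11.322258949279785), 85.15470123291016) 82
bandS [[0.6568, 0.1775]] along [640.9] lat [228.5]
((656.593505859375, 175.96250915527344), (86.3832778930664, 11.351341247558594), 85.26039123535156) 58
redT [[0.7085, 0.1733]] along [692.7] lat [228.3]
((708.5303955078125, 172.40701293945312), (74.3111801147461, 3.305591344833374), 86.10560607910156) 30
redS [[0.7109, 0.1734]] along [695.1] lat [228.7]
((711.1747436523438, 173.18524169921875), (72.57655334472656, 4.6432085037231445), 87.57719421386719) 18
headS [ 0.57041831 -0.19632794] ((569.7386474609375, -196.28933715820312), (18.109098434448242, 45.18650817871094), 8.672070503234863) 49
```

The pocket measures 35.5 x 52–57 mm inside, as expected. Its centre is near (0.5835,0.181) and the bed edge agrees. The scale strips come further forward than the housing is said to, so I'll go by the pocket itself. Required pull is about 52–54 mm. Next is a helper that turns a target pose into tool-axis shifts.

```bash
cat >> h.py <<'E'
from scipy.spatial.transform import Rotation as R
def go(st,pos,yaw):
    r=R.from_quat(st["ee_rot"]); d=(r.inv().apply(np.array(pos)-st["eef_pos"]))*100
    a=np.radians(yaw); t=R.from_matrix(np.array([[np.cos(a),np.sin(a),0],[np.sin(a),-np.cos(a),0],[0,0,-1]]).T)
    print("now",st["eef_pos"].round(4),"yaw",np.degrees(np.arctan2(*r.as_matrix()[[1,0],0])).round(2),"shift cm (current axes)",d.round(2),"turn deg",np.degrees((r.inv()*t).as_rotvec()).round(2), "shift in final axes",(t.inv().apply(np.array(pos)-st["eef_pos"])*100).round(2),"t",round(st["t"],2))
E
python3 - <<'E'
from plant import robot
from h import *
go(robot.observe(),(.570,-.1985,.231),8.7)
E
```

```text
now [ 0.2397 -0.6038  0.2308] yaw 21.64 shift cm (current axes) [ 45.66 -25.49   0.  ] turn deg [-6.000e-02  1.000e-02  1.294e+01] shift in final axes [ 3.879e+01 -3.507e+01 -2.000e-02] t 0.1
```

```bash
python3 -m creep '[[[2.5,-1.5,0],[0,0,0]],[[3,-1.6,0],[0,0,0]],[[3,-1.6,0],[0,0,0]],[[3,-1.6,0],[0,0,0]],[[3,-1.6,0],[0,0,0]],[[3,-1.6,0],[0,0,0]],[[3,-1.6,0],[0,0,0]],[[2,-1.2,0],[0,0,0]]]' 1; python3 -m creep '[[[2.5,-1.5,0],[0,0,0]],[[3,-1.6,0],[0,0,0]],[[3,-1.6,0],[0,0,0]],[[3,-1.6,0],[0,0,0]],[[3,-1.6,0],[0,0,0]],[[3,-1.6,0],[0,0,0]],[[3,-1.6,0],[0,0,6.5]],[[2,-1.2,0],[0,0,6.44]]]'
python3 - <<'E'
from plant import robot
from h import *
go(robot.observe(),(.570,-.1985,.231),8.7)
E
```

```text
t: 0.77
eef_pos: [0.4049, -0.4045, 0.2311]
ee_rot: [0.982, 0.188, 0.0, -0.0]
ft_force: [0.9, -0.5, 0.1]
opening: 0.0858
t: 1.43
eef_pos: [0.5706, -0.2087, 0.2311]
ee_rot: [0.997, 0.074, -0.0, -0.0]
ft_force: [-1.2, -0.3, 0.6]
opening: 0.0852
now [ 0.5706 -0.2087  0.2311] yaw 8.49 shift cm (current axes) [ 0.09 -1.01  0.01] turn deg [-0.03  0.   -0.21] shift in final axes [ 0.09 -1.01  0.01] t 1.43
```

```bash
python3 -m creep '[[[0.1,-1,0],[0,0,0]],[[0,0,2.5],[0,0,0]],[[0,0,3],[0,0,0]],[[0,0,3],[0,0,0]],[[0,0,3],[0,0,0]],[[0,0,2.5],[0,0,0]],[[0,0,1.5],[0,0,0]],[[0,0,0],[0,0,0]]]'
python3 - <<'E'
from plant import robot
from h import *
go(robot.observe(),(.570,-.1985,.003),8.7)
for n,(x0,y0,x1,y1) in dict(scene=(160,120,260,220),top=(280,130,380,230)).items():
    c=robot.camera(n); cv2.imwrite(f"pics/{n}1.png",np.clip(cv2.resize(c["image"][y0:y1,x0:x1,::-1],None,fx=5,fy=5,interpolation=cv2.INTER_CUBIC)*1.4,0,255))
E
```

```text
t: 2.1
eef_pos: [0.5662, -0.2005, 0.0729]
ee_rot: [0.997, 0.077, -0.003, -0.001]
ft_force: [-1.3, 1.3, -0.6]
opening: 0.0854
now [ 0.5662 -0.2005  0.0729] yaw 8.78 shift cm (current axes) [ 0.44 -0.12  6.99] turn deg [-0.17  0.28  0.08] shift in final axes [ 0.41 -0.14  6.99] t 2.1[ WARN:0@2.485] global loadsave.cpp:1063 imwrite_ Unsupported depth image for selected encoder is fallbacked to CV_8U.
```

View pics/scene1.png

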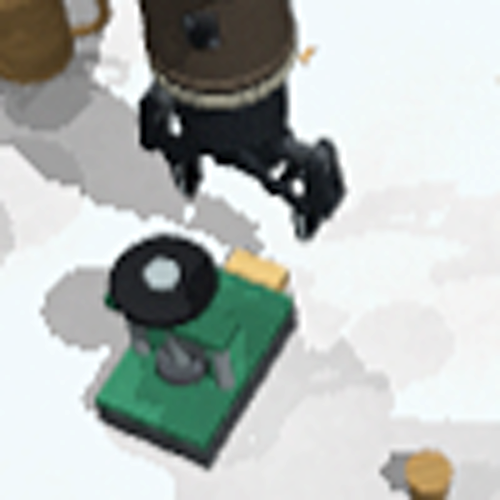

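View pics/top1.png

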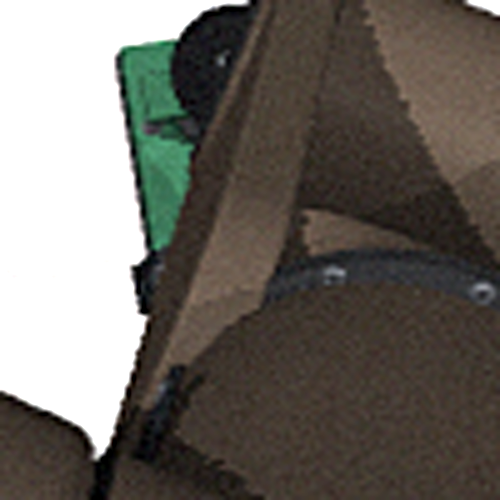

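The scene view shows the open fingers about to straddle the head, which is at about (256,268) in the crop. The arm hides it in the top view. The pose hadn't fully settled, so I'll go lower and re-read.

```bash
python3 -m creep '[[[0,0,1.5],[0,0,0]],[[0,0,1.5],[0,0,0]],[[0,0,1],[0,0,0]],[[0,0,0],[0,0,0]],[[0,0,0],[0,0,0]]]'
python3 - <<'E'
from plant import robot
from h import *
go(robot.observe(),(.570,-.1985,.003),8.7)
E
```

```text
t: 2.62
eef_pos: [0.5689, -0.2013, 0.0369]
ee_rot: [0.997, 0.076, 0.0, 0.0]
ft_force: [0.6, -0.9, -0.3]
opening: 0.0856
now [ 0.5689 -0.2013  0.0369] yaw 8.72 shift cm (current axes) [ 0.15 -0.26  3.39] turn deg [ 0.01 -0.01  0.02] shift in final axes [ 0.15 -0.26  3.39] t 2.62
```

```bash
python3 -m creep '[[[0,-0.2,0.8],[0,0,0]],[[0.1,0,1],[0,0,0]],[[0,0,1],[0,0,0]],[[0,0,0.5],[0,0,0]],[[0,0,0],[0,0,0]],[[0,0,0],[0,0,0]]]'
python3 - <<'E'
from plant import robot
from h import *
go(robot.observe(),(.570,-.1985,.003),8.7)
for n,(x0,y0,x1,y1) in dict(scene=(160,120,260,220)).items():
    c=robot.camera(n); cv2.imwrite(f"pics/{n}2.png",np.clip(cv2.resize(c["image"][y0:y1,x0:x1,::-1],None,fx=5,fy=5,interpolation=cv2.INTER_CUBIC)*1.4,0,255).astype(np.uint8))
E
```

```text
t: 3.12
eef_pos: [0.5691, -0.1989, 0.0027]
ee_rot: [0.997, 0.076, -0.0, -0.0]
ft_force: [0.0, 0.0, 0.6]
opening: 0.0851
now [ 0.5691 -0.1989  0.0027] yaw 8.71 shift cm (current axes) [ 0.09 -0.03 -0.03] turn deg [-0.03  0.05  0.01] shift in final axes [ 0.09 -0.03 -0.03] t 3.12
```

View pics/scene2.png

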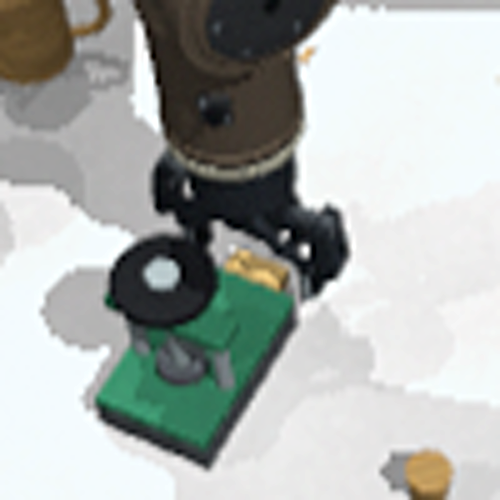

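The head sits between the fingers. Closing on it gently, since the fingers stop on the object.

```bash
python3 -m creep '[[[0,0,0],[0,0,0]],[[0,0,0],[0,0,0]],[[0,0,0],[0,0,0]],[[0,0,0],[0,0,0]],[[0,0,0],[0,0,0]],[[0,0,0],[0,0,0]],[[0,0,0],[0,0,0]],[[0,0,0],[0,0,0]]]' 0.4
python3 -m creep '[[[0,0,0],[0,0,0]],[[0,0,0],[0,0,0]],[[0,0,0],[0,0,0]]]'
python3 - <<'E'
from plant import robot
from h import *
go(robot.observe(),(.570,-.1985,.003),8.7)
for n,(x0,y0,x1,y1) in dict(scene=(160,120,260,220)).items():
    c=robot.camera(n); cv2.imwrite(f"pics/{n}3.png",np.clip(cv2.resize(c["image"][y0:y1,x0:x1,::-1],None,fx=5,fy=5,interpolation=cv2.INTER_CUBIC)*1.4,0,255).astype(np.uint8))
E
```

```text
t: 3.83
eef_pos: [0.5697, -0.1992, 0.0039]
ee_rot: [0.997, 0.076, 0.0, 0.0]
ft_force: [-1.4, 0.7, 7.5]
opening: 0.0424
t: 4.08
eef_pos: [0.5697, -0.1992, 0.0039]
ee_rot: [0.997, 0.076, 0.0, 0.0]
ft_force: [-1.4, -0.0, 8.6]
opening: 0.0427
now [ 0.5697 -0.1992  0.0039] yaw 8.7 shift cm (current axes) [ 0.04 -0.06  0.09] turn deg [ 0.02 -0.03  0.  ] shift in final axes [ 0.04 -0.06  0.09] t 4.08
```

View pics/scene3.png

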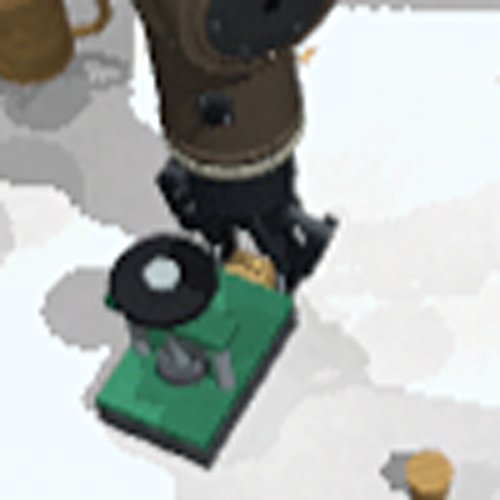

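Opening is 43 mm with 8.6 N, so the head is held. I'll lift 1 mm to relieve the bench load, then draw straight out along the tool's -x.

```bash
python3 -m creep '[[[0,0,-0.1],[0,0,0]],[[-0.5,0,0],[0,0,0]],[[-0.8,0,0],[0,0,0]],[[-1,0,0],[0,0,0]],[[-1,0,0],[0,0,0]],[[-0.7,0,0],[0,0,0]],[[0,0,0],[0,0,0]]]'
python3 - <<'E'
from plant import robot
from h import *
go(robot.observe(),(.570,-.1992,.004),8.7)
for n,(x0,y0,x1,y1) in dict(scene=(160,120,260,220)).items():
    c=robot.camera(n); cv2.imwrite(f"pics/{n}4.png",np.clip(cv2.resize(c["image"][y0:y1,x0:x1,::-1],None,fx=5,fy=5,interpolation=cv2.INTER_CUBIC)*1.4,0,255).astype(np.uint8))
E
```

```text
t: 4.72
eef_pos: [0.5276, -0.2051, 0.0042]
ee_rot: [0.997, 0.075, -0.001, -0.0]
ft_force: [1.0, 0.5, 0.4]
opening: 0.0422
now [ 0.5276 -0.2051  0.0042] yaw 8.66 shift cm (current axes) [4.28 0.05 0.01] turn deg [-0.06  0.09 -0.04] shift in final axes [4.28 0.05 0.02] t 4.72
```

View pics/scene4.png

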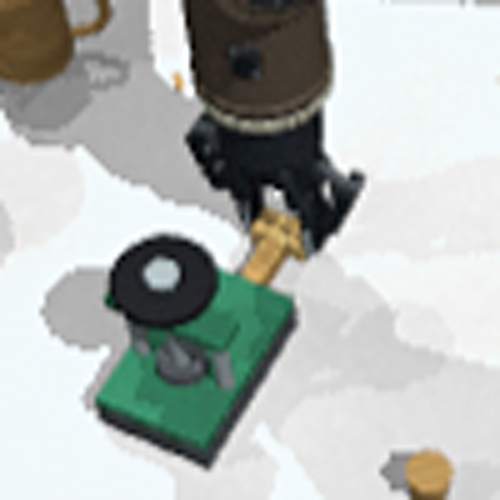

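The waist now shows outside the mouth and the force is about 1 N. Continuing another 10 cm.

```bash
python3 -m creep '[[[-1,0,0],[0,0,0]],[[-1.5,0,0],[0,0,0]],[[-1.5,0,0],[0,0,0]],[[-1.5,0,0],[0,0,0]],[[-1.5,0,0],[0,0,0]],[[-1.5,0,0],[0,0,0]],[[-1.2,0,0],[0,0,0]],[[-0.5,0,0],[0,0,0]]]'
python3 -m creep '[[[0,0,0],[0,0,0]],[[0,0,0.1],[0,0,0]]]'
python3 - <<'E'
from plant import robot
from h import *
go(robot.observe(),(.570,-.1992,.004),8.7)
for n,(x0,y0,x1,y1) in dict(scene=(160,100,260,200)).items():
    c=robot.camera(n); cv2.imwrite(f"pics/{n}5.png",np.clip(cv2.resize(c["image"][y0:y1,x0:x1,::-1],None,fx=5,fy=5,interpolation=cv2.INTER_CUBIC)*1.4,0,255).astype(np.uint8))
E
```

```text
t: 5.43
eef_pos: [0.4273, -0.2205, 0.0043]
ee_rot: [0.997, 0.076, -0.0, -0.0]
ft_force: [-0.2, -0.5, -0.8]
opening: 0.0424
t: 5.6
eef_pos: [0.4293, -0.2208, 0.0037]
ee_rot: [0.997, 0.076, 0.0, 0.0]
ft_force: [-17.6, -3.5, 62.3]
opening: 0.0424
now [ 0.4293 -0.2208  0.0037] yaw 8.69 shift cm (current axes) [ 1.424e+01 -1.000e-02 -3.000e-02] turn deg [ 0.01 -0.01 -0.01] shift in final axes [ 1.424e+01 -1.000e-02 -3.000e-02] t 5.6
```

View pics/scene5.png

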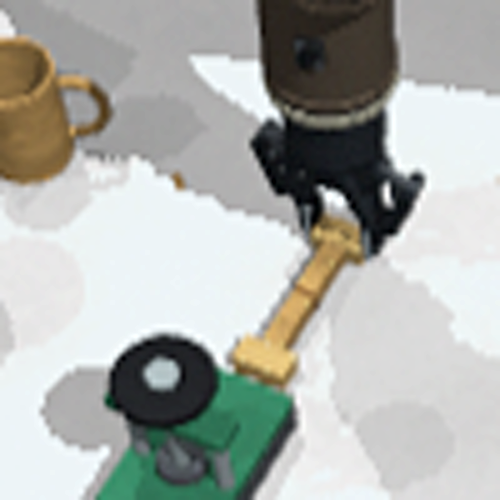

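The piece is fully out: 142 mm drawn plus about 30 mm already showing is more than 152 mm. That last 1 mm down pressed hard at 62 N, so I'll ease up 1 mm and then let go.

```bash
python3 -m creep '[[[0,0,-0.1],[0,0,0]],[[0,0,0],[0,0,0]]]';  python3 -m creep '[[[0,0,0],[0,0,0]],[[0,0,0],[0,0,0]],[[0,0,0],[0,0,0]],[[0,0,0],[0,0,0]],[[0,0,0],[0,0,0]],[[0,0,0],[0,0,0]]]' 1
python3 -m creep '[[[0,0,-1],[0,0,0]],[[0,0,-2],[0,0,0]],[[0,0,-2],[0,0,0]],[[0,0,-2],[0,0,0]],[[0,0,-2],[0,0,0]],[[0,0,-1.5],[0,0,0]],[[0,0,0],[0,0,0]]]'
python3 - <<'E'
from plant import robot
from h import *
go(robot.observe(),(.570,-.1992,.004),8.7)
for n in("scene","top"):
    c=robot.camera(n); np.savez(n+"6.npz",**c)
    x0,y0,x1,y1=dict(scene=(160,100,260,200),top=(270,130,370,230))[n]
    cv2.imwrite(f"pics/{n}6.png",np.clip(cv2.resize(c["image"][y0:y1,x0:x1,::-1],None,fx=5,fy=5,interpolation=cv2.INTER_CUBIC)*1.4,0,255).astype(np.uint8))
E
```

```text
t: 5.82
eef_pos: [0.4302, -0.2208, 0.0045]
ee_rot: [0.997, 0.076, 0.001, 0.0]
ft_force: [-0.2, 0.4, -1.6]
opening: 0.0427
t: 6.32
eef_pos: [0.4291, -0.2205, 0.0043]
ee_rot: [0.997, 0.076, -0.0, -0.0]
ft_force: [-0.5, -0.3, 0.1]
opening: 0.0855
t: 6.9
eef_pos: [0.4304, -0.2213, 0.1126]
ee_rot: [0.997, 0.076, 0.002, 0.001]
ft_force: [-0.4, -0.2, 0.6]
opening: 0.0854
now [ 0.4304 -0.2213  0.1126] yaw 8.71 shift cm (current axes) [14.1 -0.1 10.9] turn deg [ 0.16 -0.19  0.01] shift in final axes [14.13 -0.08 10.86] t 6.9
```

View pics/scene6.png

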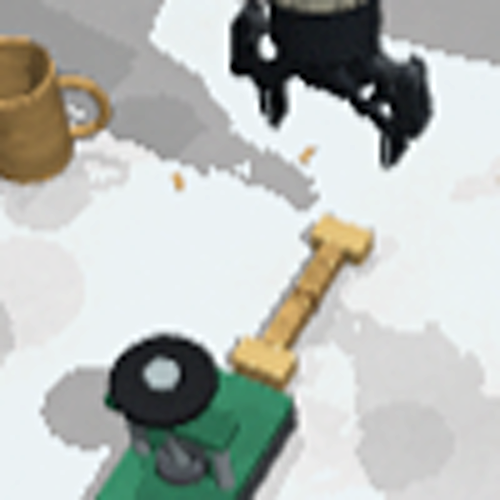

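View pics/top6.png

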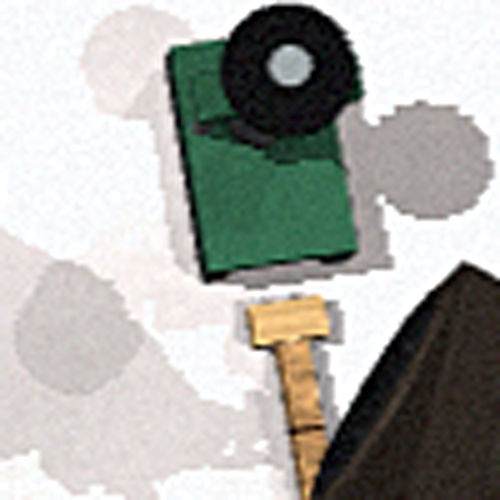

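The piece lies clear of the mouth, let go, with the glue line near (331,216) in the top view and (220,159) in the scene view.

Run:
```python
from plant import robot
from h import *
s=dict(np.load("scene6.npz"));c=dict(np.load("top6.npz"))
m=blob(s,(8,70,60),(28,255,255),(203,140,240,182)); n,l,st,ce=cv2.connectedComponentsWithStats(m); k=1+st[1:,4].argmax(); m=(l==k).astype(np.uint8)
mean,r,n=rect(s,m,.02); print("S",mean,r,n)
v,u=np.nonzero(m);P=cast(s,np.c_[u,v],.02)[:,:2];w,V=np.linalg.eigh(np.cov(P.T));print(np.degrees(np.arctan(V[1,1]/V[0,1])))
m=blob(c,(8,90,60),(28,255,255),(315,185,345,200)); mean,r,n=rect(c,m,.02); print("headT",mean,r,n)
print("glue T",cast(c,[(306.5/5-.5+270,428.5/5-.5+130)],.02),"glue S",cast(s,[(303.5/5-.1+160-.4,295.5/5-.5+100)],.02))
a=np.radians(8.7); print("expected from tcp",np.array([.4293+.064*np.cos(a),-.2206+.064*np.sin(a)]))
go(robot.observe(),(.4925,-.211,.113),8.7)
```

```text
S [ 0.50189924 -0.20638744] ((499.21868896484375, -206.91452026367188), (157.6266326904297, 48.42729568481445), 8.298338890075684) 291
8.628245661277791
headT [ 0.55385368 -0.20115183] ((552.3833618164062, -201.160400390625), (28.22136688232422, 44.4229621887207), 9.53763484954834) 135
glue T [[ 0.49298052 -0.21032535  0.02      ]] glue S [[ 0.4958073  -0.20955226  0.02      ]]
expected from tcp [ 0.49256361 -0.21091931]
now [ 0.4294 -0.2207  0.1101] yaw 8.7 shift cm (current axes) [ 6.39 -0.01 -0.28] turn deg [ 0.06 -0.07  0.  ] shift in final axes [ 6.39 -0.01 -0.29] t 7.0
```

```bash
python3 -m creep '[[[2,0,0],[0,0,0]],[[2.4,0,0],[0,0,0]],[[2,0,1],[0,0,0]],[[0,0,2.5],[0,0,0]],[[0,0,2.5],[0,0,0]],[[0,0,1.5],[0,0,0]],[[0,0,0],[0,0,0]],[[0,0,0],[0,0,0]]]'
python3 - <<'E'
from plant import robot
from h import *
go(robot.observe(),(.493,-.2107,.006),8.7)
E
```

```text
t: 7.67
eef_pos: [0.4913, -0.2103, 0.0332]
ee_rot: [0.997, 0.076, -0.001, -0.001]
ft_force: [-0.2, -1.0, 0.5]
opening: 0.0856
now [ 0.4913 -0.2103  0.0332] yaw 8.71 shift cm (current axes) [0.17 0.07 2.72] turn deg [-0.1   0.14  0.01] shift in final axes [0.16 0.06 2.72] t 7.67
```

```bash
python3 -m creep '[[[0.1,0,1],[0,0,0]],[[0,0,1],[0,0,0]],[[0,0,0.7],[0,0,0]],[[0,0,0],[0,0,0]],[[0,0,0],[0,0,0]]]'
python3 -m creep '[[[0,0,0],[0,0,0]],[[0,0,0],[0,0,0]],[[0,0,0],[0,0,0]],[[0,0,0],[0,0,0]],[[0,0,0],[0,0,0]],[[0,0,0],[0,0,0]],[[0,0,0],[0,0,0]],[[0,0,0],[0,0,0]]]' 0.1
python3 -m creep '[[[0,0,0],[0,0,0]],[[0,0,0],[0,0,0]],[[0,0,0],[0,0,0]]]'
python3 - <<'E'
from plant import robot
from h import *
go(robot.observe(),(.493,-.2107,.006),8.7)
for n,(x0,y0,x1,y1) in dict(scene=(160,100,260,200)).items():
    c=robot.camera(n); cv2.imwrite(f"pics/{n}7.png",np.clip(cv2.resize(c["image"][y0:y1,x0:x1,::-1],None,fx=5,fy=5,interpolation=cv2.INTER_CUBIC)*1.4,0,255).astype(np.uint8))
E
```

```text
t: 8.08
eef_pos: [0.4931, -0.2106, 0.007]
ee_rot: [0.997, 0.076, -0.0, -0.0]
ft_force: [-0.1, -0.2, -0.5]
opening: 0.0857
t: 8.75
eef_pos: [0.4935, -0.2107, 0.0077]
ee_rot: [0.997, 0.076, 0.0, 0.0]
ft_force: [-1.5, 0.9, 8.0]
opening: 0.0161
t: 9.0
eef_pos: [0.4934, -0.2107, 0.0077]
ee_rot: [0.997, 0.076, 0.0, 0.0]
ft_force: [-1.3, 0.7, 8.2]
opening: 0.0161
now [ 0.4934 -0.2107  0.0077] yaw 8.71 shift cm (current axes) [-0.04 -0.01  0.17] turn deg [ 0.01 -0.01  0.01] shift in final axes [-0.04 -0.01  0.17] t 9.0
```

View pics/scene7.png

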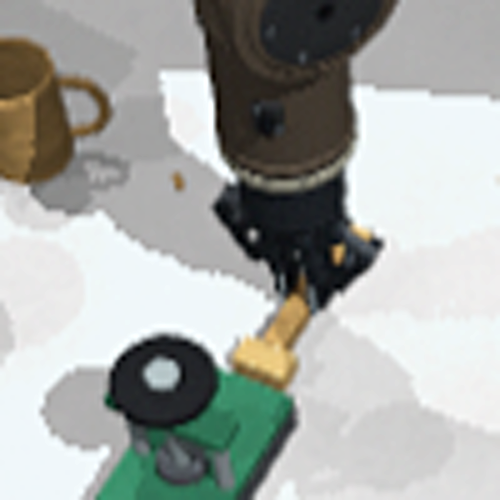

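The waist is held at an opening of 16 mm. Next I'll lift straight up and check that the piece comes with it.

```bash
python3 -m creep '[[[0,0,-0.5],[0,0,0]],[[0,0,-1],[0,0,0]],[[0,0,-2],[0,0,0]],[[0,0,-2.5],[0,0,0]],[[0,0,-2.5],[0,0,0]],[[0,0,-2],[0,0,0]],[[0,0,-1],[0,0,0]],[[0,0,0],[0,0,0]]]'
python3 - <<'E'
from plant import robot
from h import *
go(robot.observe(),(.5197,.1863,.12),-4.5)
for n,(x0,y0,x1,y1) in dict(scene=(160,100,260,200)).items():
    c=robot.camera(n); cv2.imwrite(f"pics/{n}8.png",np.clip(cv2.resize(c["image"][y0:y1,x0:x1,::-1],None,fx=5,fy=5,interpolation=cv2.INTER_CUBIC)*1.4,0,255).astype(np.uint8))
E
```

```text
t: 9.72
eef_pos: [0.4946, -0.2113, 0.1248]
ee_rot: [0.997, 0.076, 0.002, 0.001]
ft_force: [0.3, 0.2, -0.7]
opening: 0.0163
now [ 0.4946 -0.2113  0.1248] yaw 8.71 shift cm (current axes) [  8.5  -38.92   0.42] turn deg [ 0.11 -0.2  13.21] shift in final axes [ -0.61 -39.84   0.48] t 9.72
```

View pics/scene8.png

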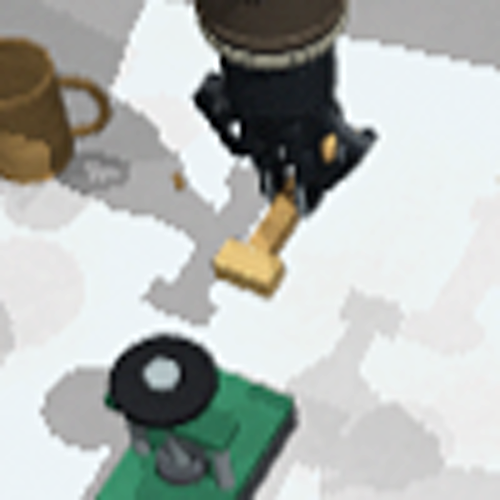

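The piece is lifted clear. Moving over to the gauge.

```bash
python3 -m creep '[[[0,0,0],[0,0,4]],[[0,0,0],[0,0,5.2]],[[0,0,0],[0,0,4]],[[0,-1.5,0],[0,0,0]],[[0,-2.5,0],[0,0,0]],[[0,-3,0],[0,0,0]],[[0,-3,0],[0,0,0]],[[0,-3,0],[0,0,0]]]'
python3 -m creep '[[[0,-3,0],[0,0,0]],[[0,-3,0],[0,0,0]],[[0,-3,0],[0,0,0]],[[0,-3,0],[0,0,0]],[[0,-3,0],[0,0,0]],[[0,-3,0],[0,0,0]],[[0,-2.5,0],[0,0,0]],[[0,-2,0],[0,0,0]]]'
python3 -m creep '[[[-0.5,-1.5,0],[0,0,0]],[[0,0,0],[0,0,0]],[[0,0,0],[0,0,0]]]'
python3 - <<'E'
from plant import robot
from h import *
go(robot.observe(),(.5197,.1863,.12),-4.5)
E
```

```text
t: 10.43
eef_pos: [0.5025, -0.0798, 0.1208]
ee_rot: [0.999, -0.04, -0.001, -0.0]
ft_force: [0.7, -0.9, -0.5]
opening: 0.0161
t: 11.1
eef_pos: [0.5203, 0.145, 0.1207]
ee_rot: [0.999, -0.039, -0.001, 0.0]
ft_force: [-0.2, 0.5, -1.3]
opening: 0.0166
t: 11.35
eef_pos: [0.5163, 0.1589, 0.1209]
ee_rot: [0.999, -0.038, -0.001, 0.0]
ft_force: [-0.7, -0.5, -0.3]
opening: 0.0163
now [0.5163 0.1589 0.1209] yaw -4.4 shift cm (current axes) [ 0.13 -2.76  0.09] turn deg [0.04 0.12 0.1 ] shift in final axes [ 0.12 -2.76  0.09] t 11.35
```

```bash
python3 -m creep '[[[0.1,-1.4,0],[0,0,0]],[[0,-1.4,0],[0,0,0]],[[0,0,1.5],[0,0,0]],[[0,0,2],[0,0,0]],[[0,0,2],[0,0,0]],[[0,0,1],[0,0,0]],[[0,0,0],[0,0,0]],[[0,0,0],[0,0,0]]]'
python3 - <<'E'
from plant import robot
from h import *
go(robot.observe(),(.5197,.1863,.053),-4.5)
for n in("scene","top"):
    c=robot.camera(n); np.savez(n+"9.npz",**c)
    x0,y0,x1,y1=dict(scene=(250,180,350,280),top=(150,120,250,240))[n]
    cv2.imwrite(f"pics/{n}9.png",np.clip(cv2.resize(c["image"][y0:y1,x0:x1,::-1],None,fx=5,fy=5,interpolation=cv2.INTER_CUBIC)*1.4,0,255).astype(np.uint8))
E
```

```text
t: 12.02
eef_pos: [0.5204, 0.1864, 0.0571]
ee_rot: [0.999, -0.039, -0.001, 0.0]
ft_force: [0.3, -0.3, -1.1]
opening: 0.0163
now [0.5204 0.1864 0.0571] yaw -4.51 shift cm (current axes) [-0.07  0.01  0.41] turn deg [ 0.02  0.06 -0.01] shift in final axes [-0.07  0.01  0.41] t 12.02
```

View pics/scene9.png

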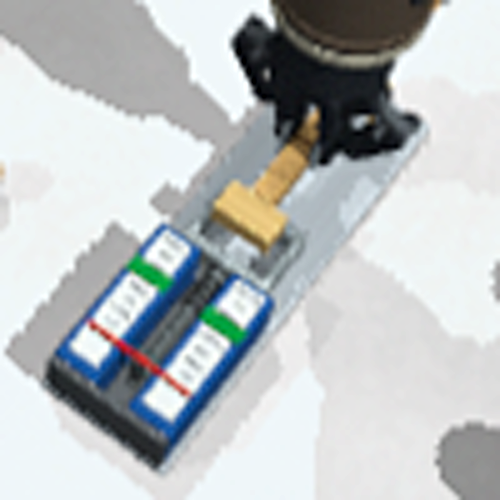

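View pics/top9.png

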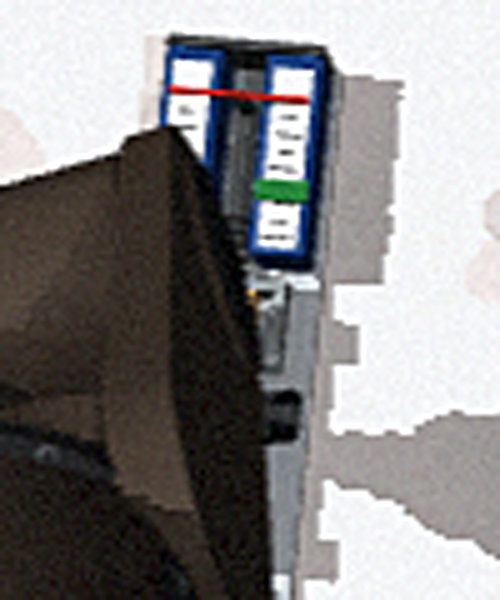

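The scene view shows the held head at about (251,215) in the crop, above the pocket. Comparing it with the pocket in the same camera.

Run:
```python
from h import *
s=dict(np.load("scene9.npz"))
zt=.0566-.0077+.020
x0,y0=250,180
m=blob(s,(8,70,60),(28,255,255),(290,214,310,232)); n,l,st,ce=cv2.connectedComponentsWithStats(m); k=1+st[1:,4].argmax(); m=(l==k).astype(np.uint8)
mean,r,n=rect(s,m,zt); print("head mask",mean,r,n)
# head top-face corners by eye: left(234,180)?, right, from crop
tf=np.array([[233,181],[290,213],[270,240],[216,207]])
P=cast(s,(tf+.5)/5-.5+[x0,y0],zt)[:,:2]; print(P.round(4),P.mean(0).round(4))
print([np.linalg.norm(P[i]-P[(i+1)%4]).round(4) for i in range(4)])
s0=dict(np.load("scene0.npz"))
q=np.clip(cv2.resize(s0["image"][210:240,280:320,::-1],None,fx=16,fy=16,interpolation=cv2.INTER_CUBIC)*1.3,0,255).astype(np.uint8); cv2.imwrite("pics/pk.png",q)
q=np.clip(cv2.resize(s["image"][195:250,280:320,::-1],None,fx=14,fy=14,interpolation=cv2.INTER_CUBIC)*1.3,0,255)[:600].astype(np.uint8); cv2.imwrite("pics/pk2.png",q)
```

```text
head mask [0.5810649  0.18299626] ((578.3704833984375, 179.5026397705078), (60.53889083862305, 46.02452087402344), 15.558296203613281) 162
[[0.5727 0.1608]
 [0.5724 0.2035]
 [0.5967 0.2022]
 [0.5955 0.1611]] [0.5843 0.1819]
[np.float64(0.0428), np.float64(0.0244), np.float64(0.0412), np.float64(0.0228)]
```

View pics/pk.png

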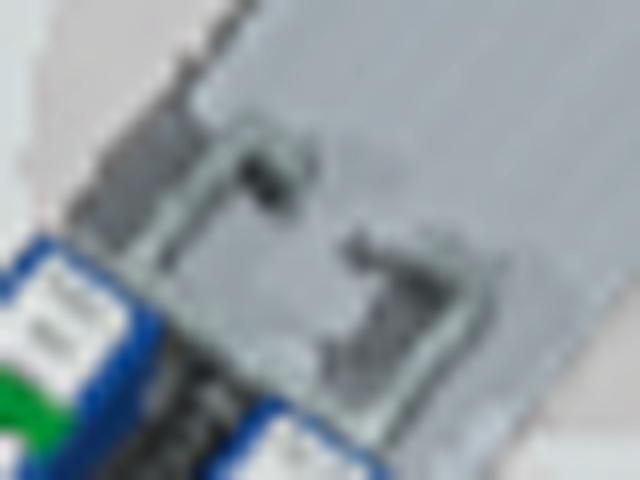

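View pics/pk2.png

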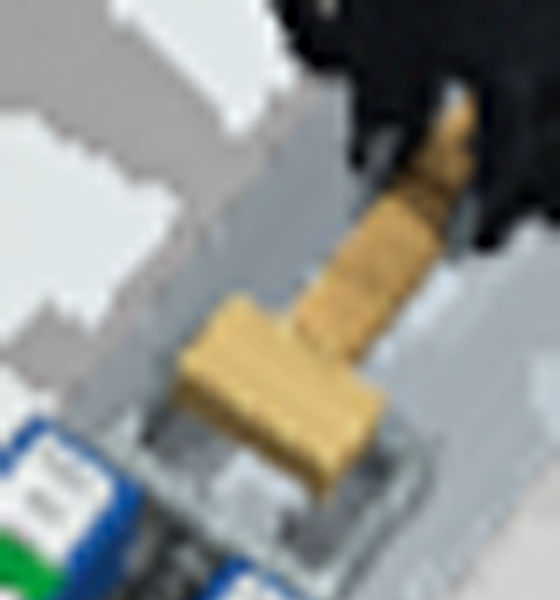

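Run:
```python
from h import *
s=dict(np.load("scene0.npz"))
th=np.radians(-4.5); ex=np.array([np.cos(th),np.sin(th)]); ey=np.array([-ex[1],ex[0]])
for n,p in dict(FL=(245,165),FR=(455,275),BL=(160,270),BR=(355,425),slotL=(305,170),slotR=(350,240),outL=(125,255),outR=(385,430)).items():
    P=cast(s,[(np.array(p)+.5)/16-.5+[280,210]],.033)[0,:2]; print(n,P.round(4),(P@ex*1e3).round(1),(P@ey*1e3).round(1))
P=np.array([.5843,.1819]);print("head",P@ex,P@ey)
```

```text
FL [0.5702 0.1587] 556.0 203.0
FR [0.5681 0.2083] 550.0 252.2
BL [0.6015 0.1562] 587.4 202.9
BR [0.6097 0.2077] 591.5 254.9
slotL [0.5642 0.1699] 549.1 213.6
slotR [0.5733 0.1859] 556.9 230.3
outL [0.6026 0.1483] 589.1 195.1
outR [0.6072 0.2134] 588.6 260.4
head 0.5682270885873717 0.22718291263983578
```

Both views agree the head is over the pocket within about 3 mm, against ±5–6 mm of slack. I'll nudge +1 mm and lower in stages, watching the force.

```bash
python3 -m creep '[[[0.1,0,0.5],[0,0,0]],[[0,0,0.8],[0,0,0]],[[0,0,0.8],[0,0,0]],[[0,0,0.4],[0,0,0]],[[0,0,0],[0,0,0]],[[0,0,0],[0,0,0]]]'
python3 - <<'E'
from plant import robot
from h import *
go(robot.observe(),(.5213,.1867,.019),-4.5)
E
```

```text
t: 12.62
eef_pos: [0.5212, 0.1862, 0.0319]
ee_rot: [0.999, -0.039, -0.0, 0.0]
ft_force: [0.9, 0.1, -1.2]
opening: 0.0163
now [0.5212 0.1862 0.0319] yaw -4.5 shift cm (current axes) [ 0.   -0.05  1.29] turn deg [0.02 0.05 0.  ] shift in final axes [ 0.   -0.05  1.29] t 12.62
```

```bash
python3 -m creep '[[[0,0,0.4],[0,0,0]],[[0,0,0.4],[0,0,0]],[[0,0,0.3],[0,0,0]],[[0,0,0],[0,0,0]],[[0,0,0],[0,0,0]]]'
python3 - <<'E'
from plant import robot
from h import *
go(robot.observe(),(.5213,.1867,.019),-4.5)
for n in("scene",):
    c=robot.camera(n); np.savez(n+"10.npz",**c)
    q=np.clip(cv2.resize(c["image"][195:255,260:320,::-1],None,fx=10,fy=10,interpolation=cv2.INTER_CUBIC)*1.3,0,255).astype(np.uint8); cv2.imwrite("pics/s10.png",q)
E
```

```text
t: 13.03
eef_pos: [0.5214, 0.1863, 0.0211]
ee_rot: [0.999, -0.039, -0.0, 0.0]
ft_force: [0.0, -0.2, -0.3]
opening: 0.0162
now [0.5214 0.1863 0.0211] yaw -4.49 shift cm (current axes) [-0.01 -0.04  0.21] turn deg [0.01 0.02 0.01] shift in final axes [-0.01 -0.04  0.21] t 13.03
```

View pics/s10.png

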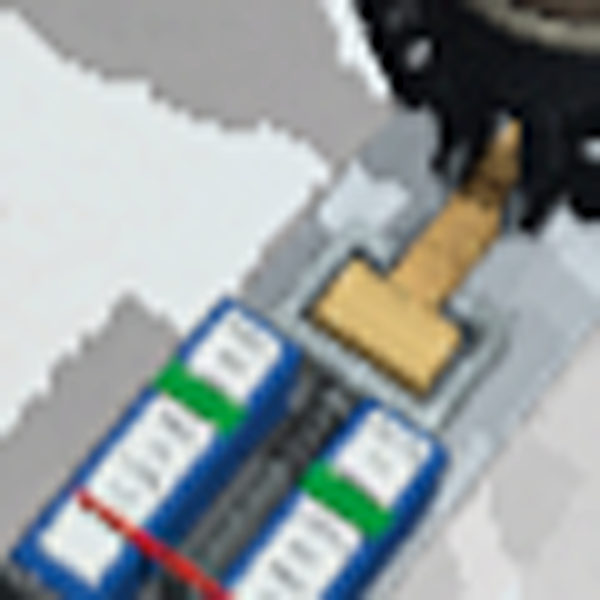

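The head is inside the pocket walls, at about (390,325) in the crop, centred side to side. Lowering the last 2–3 mm.

```bash
python3 -m creep '[[[0,0,0.1],[0,0,0]],[[0,0,0.1],[0,0,0]],[[0,0,0],[0,0,0]]]'
```

```text
t: 13.33
eef_pos: [0.5215, 0.1863, 0.0192]
ee_rot: [0.999, -0.039, -0.0, -0.0]
ft_force: [-0.1, 0.8, -1.1]
opening: 0.0165
```

```bash
python3 -m creep '[[[-0.3,0,0],[0,0,0]],[[-0.5,0,0],[0,0,0]],[[-0.6,0,0],[0,0,0]],[[-0.6,0,0],[0,0,0]],[[-0.6,0,0],[0,0,0]],[[-0.5,0,0],[0,0,0]],[[-0.3,0,0],[0,0,0]],[[0,0,0],[0,0,0]]]'
cat >> h.py <<'E'
def gauge(robot,tag):
    th=np.radians(-4.5); ex=np.array([np.cos(th),np.sin(th)])
    for n in("scene","top"):
        c=robot.camera(n); np.savez(n+tag+".npz",**c)
        rr=dict(scene=(262,222,315,270),top=(176,124,222,172))[n]
        g=blob(c,(45,100,50),(80,255,255),rr); r=blob(c,(0,120,60),(8,255,255),rr)|blob(c,(173,120,60),(180,255,255),rr)
        G=rect(c,g,.055); Q=rect(c,r,.061) if r.any() else None
        print(n,"band",(G[0]@ex*1e3).round(1),G[2],"red",None if Q is None else ((Q[0]@ex*1e3).round(1),Q[2]),"red-band",None if Q is None else ((Q[0]-G[0])@ex*1e3).round(1))
        x0,y0,x1,y1=dict(scene=(255,195,325,275),top=(165,120,235,210))[n]
        q=np.clip(cv2.resize(c["image"][y0:y1,x0:x1,::-1],None,fx=6,fy=6,interpolation=cv2.INTER_CUBIC)*1.3,0,255).astype(np.uint8); cv2.imwrite(f"pics/{n}{tag}.png",q)
E
python3 - <<'E'
from plant import robot
from h import *
go(robot.observe(),(.5213,.1867,.019),-4.5)
gauge(robot,"11")
E
```

```text
t: 14.0
eef_pos: [0.4874, 0.1893, 0.0196]
ee_rot: [0.999, -0.039, 0.001, -0.0]
ft_force: [6.5, -1.2, -3.0]
opening: 0.0163
now [0.4874 0.1893 0.0196] yaw -4.48 shift cm (current axes) [ 3.4  -0.01  0.06] turn deg [-0.02 -0.06  0.02] shift in final axes [ 3.4  -0.01  0.06] t 14.0
scene band 640.9 58 red (np.float64(667.4), 25) red-band 26.5
top band 640.7 88 red (np.float64(665.3), 34) red-band 24.6
```

View pics/scene11.png

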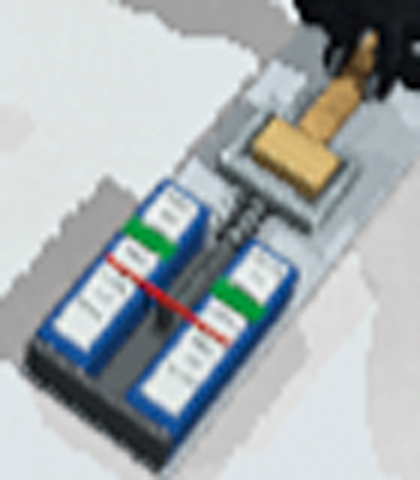

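View pics/top11.png

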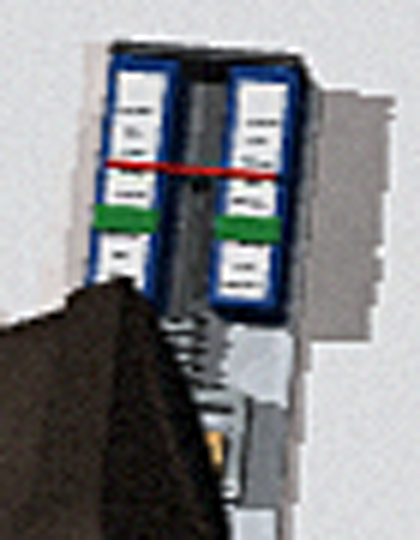

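The pull works. The pointer has moved about 28 mm and the force of 6.5 N matches the spring. There are about 25 mm left to the band middle, so I'll pull 2.2 cm and re-check.

```bash
python3 -m creep '[[[-0.3,0,0],[0,0,0]],[[-0.5,0,0],[0,0,0]],[[-0.5,0,0],[0,0,0]],[[-0.5,0,0],[0,0,0]],[[-0.3,0,0],[0,0,0]],[[-0.1,0,0],[0,0,0]],[[0,0,0],[0,0,0]]]'
python3 - <<'E'
from plant import robot
from h import *
go(robot.observe(),(.5213,.1867,.019),-4.5)
gauge(robot,"12")
E
```

```text
t: 14.68
eef_pos: [0.4666, 0.191, 0.0196]
ee_rot: [0.999, -0.039, 0.001, -0.0]
ft_force: [8.8, -1.7, -5.0]
opening: 0.0161
now [0.4666 0.191  0.0196] yaw -4.49 shift cm (current axes) [5.49 0.   0.08] turn deg [-0.05 -0.14  0.01] shift in final axes [5.49 0.   0.06] t 14.68
scene band 638.3 26 red (np.float64(646.3), 21) red-band 8.0
top band 638.6 56 red (np.float64(644.2), 33) red-band 5.6
```

View pics/scene12.png

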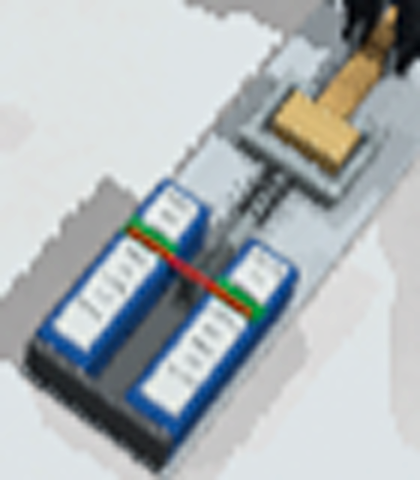

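View pics/top12.png

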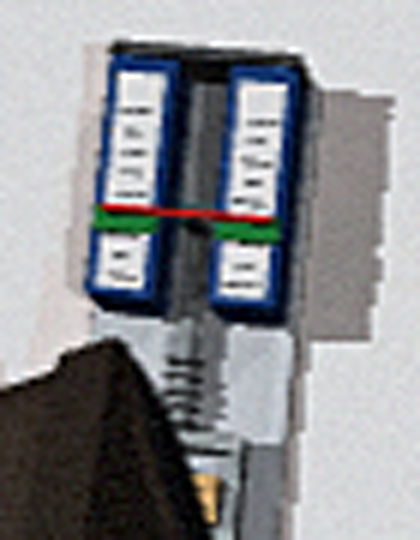

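Against the unobstructed band middle at 640.8, the pointer reads 644–646, so 4 mm more.

```bash
python3 -m creep '[[[-0.2,0,0],[0,0,0]],[[-0.2,0,0],[0,0,0]],[[0,0,0],[0,0,0]],[[0,0,0],[0,0,0]]]'
python3 - <<'E'
from plant import robot
from h import *
go(robot.observe(),(.5213,.1867,.019),-4.5)
gauge(robot,"13")
E
```

```text
t: 15.12
eef_pos: [0.4629, 0.1913, 0.0197]
ee_rot: [0.999, -0.039, 0.001, -0.0]
ft_force: [10.7, -2.2, -5.8]
opening: 0.0162
now [0.4629 0.1913 0.0197] yaw -4.49 shift cm (current axes) [5.86 0.   0.08] turn deg [-0.06 -0.16  0.01] shift in final axes [5.86 0.   0.07] t 15.12
scene band 642.7 27 red (np.float64(642.4), 19) red-band -0.4
top band 640.0 56 red (np.float64(640.6), 32) red-band 0.6
```

View pics/scene13.png

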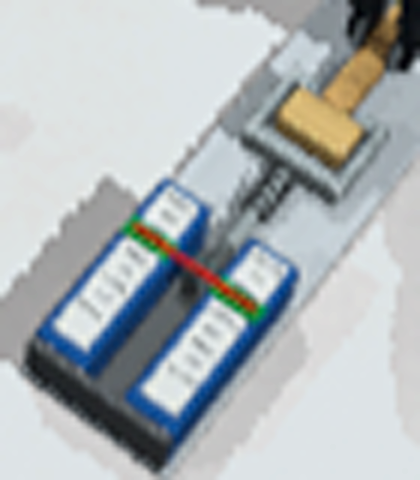

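View pics/top13.png

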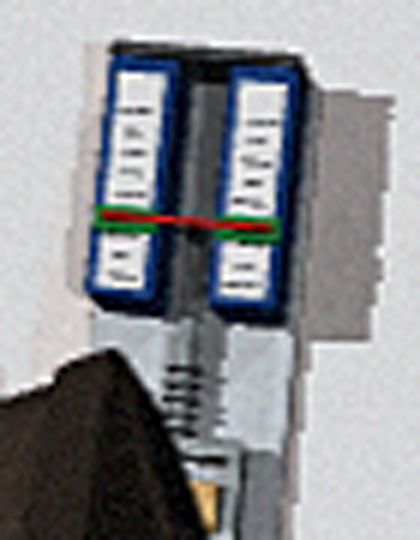

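The pointer is in the middle of the band in both views, and 10.9 N matches about 52 mm of pull. Holding 1.4 s.

```bash
for i in 1 2; do python3 -m creep '[[[0,0,0],[0,0,0]],[[0,0,0],[0,0,0]],[[0,0,0],[0,0,0]],[[0,0,0],[0,0,0]],[[0,0,0],[0,0,0]],[[0,0,0],[0,0,0]],[[0,0,0],[0,0,0]],[[0,0,0],[0,0,0]]]'; done
python3 - <<'E'
from plant import robot
from h import *
go(robot.observe(),(.5213,.1867,.019),-4.5)
gauge(robot,"14")
E
```

```text
t: 15.88
eef_pos: [0.4629, 0.1913, 0.0196]
ee_rot: [0.999, -0.039, 0.001, -0.0]
ft_force: [10.6, -2.7, -5.8]
opening: 0.0166
t: 16.55
eef_pos: [0.463, 0.1913, 0.0197]
ee_rot: [0.999, -0.039, 0.001, -0.0]
ft_force: [9.7, -1.9, -5.5]
opening: 0.0164
now [0.463  0.1913 0.0197] yaw -4.49 shift cm (current axes) [5.85 0.   0.08] turn deg [-0.06 -0.16  0.01] shift in final axes [5.85 0.   0.07] t 16.55
scene band 643.0 25 red (np.float64(642.5), 17) red-band -0.5
top band 639.8 58 red (np.float64(640.6), 34) red-band 0.7
```

Held well over a second. Easing home at about 3 cm/s.

```bash
for i in 1; do python3 -m creep '[[[0.1,0,0],[0,0,0]],[[0.2,0,0],[0,0,0]],[[0.25,0,0],[0,0,0]],[[0.25,0,0],[0,0,0]],[[0.25,0,0],[0,0,0]],[[0.25,0,0],[0,0,0]],[[0.25,0,0],[0,0,0]],[[0.25,0,0],[0,0,0]]]'; done
python3 -m creep '[[[0.25,0,0],[0,0,0]],[[0.25,0,0],[0,0,0]],[[0.25,0,0],[0,0,0]],[[0.25,0,0],[0,0,0]],[[0.25,0,0],[0,0,0]],[[0.25,0,0],[0,0,0]],[[0.25,0,0],[0,0,0]],[[0.25,0,0],[0,0,0]]]'
python3 -m creep '[[[0.2,0,0],[0,0,0]],[[0.2,0,0],[0,0,0]],[[0.2,0,0],[0,0,0]],[[0.1,0,0],[0,0,0]],[[0.1,0,0],[0,0,0]],[[0,0,0],[0,0,0]]]'
python3 - <<'E'
from plant import robot
from h import *
go(robot.observe(),(.5213,.1867,.019),-4.5)
gauge(robot,"15")
E
```

```text
t: 17.32
eef_pos: [0.4805, 0.1898, 0.0196]
ee_rot: [0.999, -0.039, 0.001, -0.0]
ft_force: [7.2, -1.1, -4.3]
opening: 0.0164
t: 17.98
eef_pos: [0.4998, 0.1882, 0.0195]
ee_rot: [0.999, -0.039, 0.0, -0.0]
ft_force: [3.9, 1.3, -1.4]
opening: 0.0161
t: 18.48
eef_pos: [0.5077, 0.1874, 0.0193]
ee_rot: [0.999, -0.039, 0.0, 0.0]
ft_force: [4.3, 1.5, -0.5]
opening: 0.0162
now [0.5077 0.1874 0.0193] yaw -4.5 shift cm (current axes) [ 1.36 -0.04  0.03] turn deg [ 0. -0.  0.] shift in final axes [ 1.36 -0.04  0.03] t 18.48
scene band 641.0 60 red (np.float64(687.6), 27) red-band 46.6
top band 641.3 74 red (np.float64(685.1), 34) red-band 43.8
```

```bash
python3 -m creep '[[[0.1,0,0],[0,0,0]],[[0.15,0,0],[0,0,0]],[[0.15,0,0],[0,0,0]],[[0.15,0,0],[0,0,0]],[[0.15,0,0],[0,0,0]],[[0.1,0,0],[0,0,0]],[[0.1,0,0],[0,0,0]],[[0.1,0,0],[0,0,0]]]'
python3 -m creep '[[[0.1,0,0],[0,0,0]],[[0.1,0,0],[0,0,0]],[[0.1,0,0],[0,0,0]],[[0,0,0],[0,0,0]],[[0,0,0],[0,0,0]]]'
python3 - <<'E'
from plant import robot
from h import *
go(robot.observe(),(.5213,.1867,.019),-4.5)
gauge(robot,"16")
E
```

```text
t: 19.25
eef_pos: [0.5172, 0.1865, 0.0191]
ee_rot: [0.999, -0.039, -0.0, 0.0]
ft_force: [-0.6, 0.4, -0.9]
opening: 0.0164
t: 19.67
eef_pos: [0.5206, 0.1863, 0.0193]
ee_rot: [0.999, -0.039, -0.0, 0.0]
ft_force: [0.9, 0.2, -1.8]
opening: 0.0161
now [0.5206 0.1863 0.0193] yaw -4.5 shift cm (current axes) [ 0.07 -0.04  0.03] turn deg [0. 0. 0.] shift in final axes [ 0.07 -0.04  0.03] t 19.67
scene band 640.9 58 red (np.float64(694.9), 29) red-band 54.1
top band 640.6 45 red (np.float64(692.5), 37) red-band 51.9
```

View pics/scene16.png

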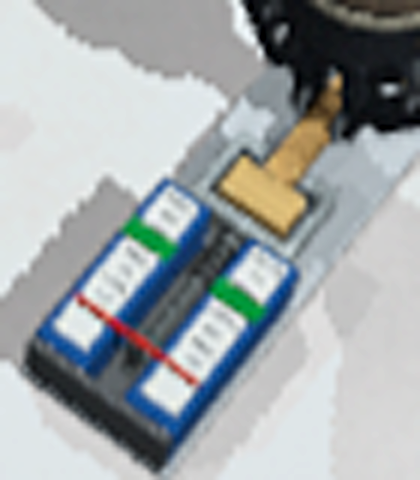

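The pointer is back at its resting reading in both views (692.5 and 694.9, against 692.7 and 695.1 at the start) and the force is about zero. Lowering half a millimetre, letting go, and rising straight up.

```bash
python3 -m creep '[[[0,0,0.05],[0,0,0]],[[0,0,0],[0,0,0]]]'
python3 -m creep '[[[0,0,0],[0,0,0]],[[0,0,0],[0,0,0]],[[0,0,0],[0,0,0]],[[0,0,0],[0,0,0]],[[0,0,0],[0,0,0]],[[0,0,0],[0,0,0]]]' 0.8
python3 -m creep '[[[0,0,-0.5],[0,0,0]],[[0,0,-1],[0,0,0]],[[0,0,-2],[0,0,0]],[[0,0,-2.5],[0,0,0]],[[0,0,-2.5],[0,0,0]],[[0,0,-2.5],[0,0,0]],[[0,0,-2.5],[0,0,0]],[[0,0,-1.5],[0,0,0]]]'
python3 -m creep '[[[0,2,0],[0,0,0]],[[0,3,0],[0,0,0]],[[0,3,0],[0,0,0]],[[0,3,0],[0,0,0]],[[0,3,0],[0,0,0]],[[0,3,0],[0,0,0]],[[0,2,0],[0,0,0]],[[0,0,0],[0,0,0]]]'
python3 - <<'E'
from plant import robot
from h import *
go(robot.observe(),(.5213,.1867,.019),-4.5)
gauge(robot,"17")
for n in("scene","top"):
    c=np.load(n+"17.npz"); cv2.imwrite(f"pics/{n}full.png",np.clip(c["image"][:,:,::-1]*1.3,0,255).astype(np.uint8))
E
```

```text
t: 19.93
eef_pos: [0.5205, 0.1864, 0.0187]
ee_rot: [0.999, -0.039, -0.0, 0.0]
ft_force: [0.7, 0.8, -1.6]
opening: 0.016
t: 20.43
eef_pos: [0.5206, 0.1864, 0.0188]
ee_rot: [0.999, -0.039, 0.0, -0.0]
ft_force: [-0.0, -0.7, -0.3]
opening: 0.0682
t: 21.1
eef_pos: [0.5213, 0.1866, 0.1724]
ee_rot: [0.999, -0.039, 0.001, -0.001]
ft_force: [0.3, 0.5, 0.4]
opening: 0.068
t: 21.77
eef_pos: [0.5053, -0.0061, 0.1698]
ee_rot: [0.999, -0.04, 0.0, 0.0]
ft_force: [0.4, 1.2, -0.5]
opening: 0.0685
now [ 0.5053 -0.0061  0.1698] yaw -4.63 shift cm (current axes) [  0.02 -19.36  15.07] turn deg [ 0.03 -0.04 -0.13] shift in final axes [  0.08 -19.35  15.08] t 21.77
scene band 640.5 54 red (np.float64(694.9), 29) red-band 54.5
top band 640.5 83 red (np.float64(692.5), 37) red-band 52.0
```

View pics/scene17.png

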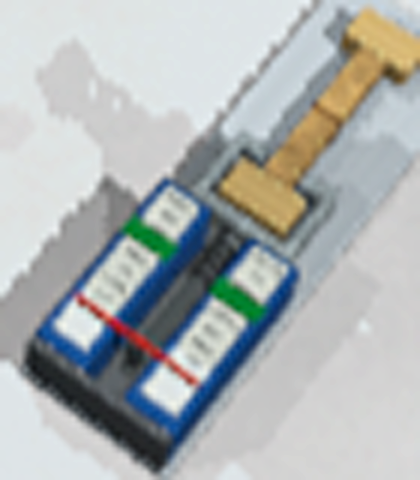

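View pics/topfull.png

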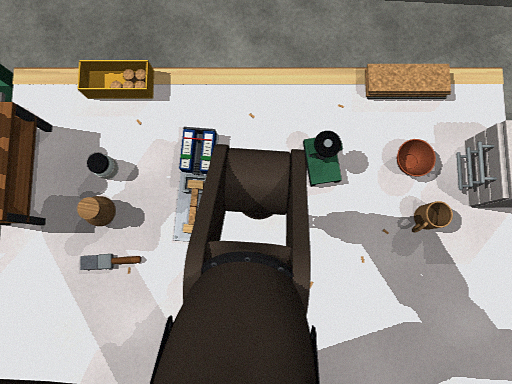

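View pics/scenefull.png

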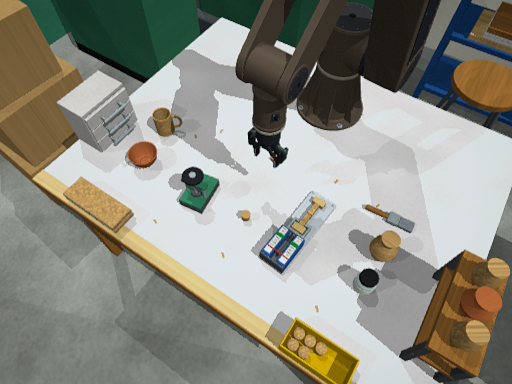

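The piece lies flat in the gauge with its head in the pocket. The pointer is at rest, the bystanders are where they were, and the offcut is only hidden behind the raised gripper. Handing in.

```bash
python3 -c "
from plant import robot
print(robot.sign_off())"
```

```text
the job is handed in; nothing more can be done
None
```

The job is done and handed in at about 22 s. I drew the test piece out of the press by its head, let go of it on the bench, then took it by the waist and laid one head in the gauge pocket.

- **Pull:** I pulled the pointer to the middle of the green band, within 1 mm in both camera views. The spring force was about 10–11 N, which matches roughly 52 mm of pull. I held it there about 1.4 s.
- **Return:** I eased the slide home at about 3 cm/s or less. The pointer then read 692.5 / 694.9 mm in the two views, against 692.7 / 695.1 mm before the pull.
- **Final state:** The piece lies in the gauge with the gripper clear of everything. Every other object in view stands where it was. The offcut was hidden behind the arm in both last pictures, so I could not check it by eye; the gripper passed at least 10 cm above the bench on its side.

**Disagreements:**
- The two cameras differ by about 2 mm on the pointer's position.
- The housing's scale strips reach further forward than the housing dimensions given, so I went by the pocket itself.
- A 1 mm press-down before the first release briefly gave 62 N at the wrist (limit 120 N). It came through the fingers and the piece, so I don't count it against the 40 N limit on the arm and gripper body, but I did not measure that separately.

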